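Point out the spindle without its pulley in a spinning-wheel case

TASK

The opened spinning-wheel case is up for its last check: with the fingertips against the batten, gently push the sliding cover of the spindle compartment all the way open. One of the four spindles lying inside was never fitted with its little grooved pulley; point it out to the packer by bringing the fingertips to about two to four centimetres above the middle of that spindle, without touching it, stay there for two seconds, and finish still pointing at it. Pinch and pick up nothing, touch none of the spindles, and leave the other things on the bench and in the case where they are.

Things in the scene. Friction and masses are not known exactly. Their poses are not given: they have to be found in the camera images.
- case: the wooden case, fixed to the bench, opened flat to two trays end to end: 250 mm along its x, 800 mm along its y, rim 55 mm high; walls 12, floor 6 mm. Origin: underside, on the hinge line between the trays; z up. Tray at y > 0: 200 mm drive wheel, its crank knob reaching 90 mm above the bench. Tray at y < 0: spindle compartment at y -388 to -206 mm, inner bay at y -194 to -12 mm
- cover (a joint): travel of the sliding cover in m along the case's +y: 0 shut over the spindle compartment, 0.18 at its stop, open over the inner bay; starts at 0 to 0.025. About 2 N of friction, stays where left, cannot be lifted. Wooden panel 232 mm (x) by 188 mm (y), its top level, 50 mm above the bench (5 mm below the rim), with a batten across its middle
- batten (a point): top centre of the batten on the cover, 70 mm above the bench; a wooden strip 100 mm long (case x), 14 mm thick (case y), standing 20 mm above the cover and moving with it. Push on its -y side towards the case's +y; when shut, that side stands 84 mm from the case's end wall
- spindle_1: loose steel spindle 6 mm thick, 158 mm long, lying along the case's y in two notched rests, axis 23 mm above the bench, with a brass grooved pulley 26 mm across, 14 mm wide, and a 13 mm brass collar. Origin: on its axis, mid-length. The four spindles lie in any order at case x = -72, -24, 24, 72 mm, y about -297 mm, hidden until the cover is open
- spindle_2: second spindle of the same kind, complete with its brass pulley 26 mm across. Origin: on its axis, mid-length
- spindle_3: third spindle of the same kind, complete with its brass pulley 26 mm across. Origin: on its axis, mid-length
- spindle_bare: the incomplete spindle: same shaft and 13 mm collar, but no pulley. Origin: on its axis, mid-length, 23 mm above the bench. Pointing at it: the TCP (19 mm behind the closed fingertips) straight above this point and about 40 to 60 mm higher than it
- spare_pulley: loose grooved wooden pulley wheel, 64 mm across, 19 mm high, lying in the case's inner bay (under the open cover). Origin: centre of its underside
- bobbin: loose wooden bobbin, 38 mm across, 54 mm high, standing in the wheel half of the case beside the hinge line. Origin: centre of its underside
- polish_jar: closed glass jar with white cap, 72 mm across, 115 mm high, standing on the bench beyond the -y end of the case. Origin: centre of its underside
- glue_tin: closed tin, 84 mm across, 110 mm high, at the back of the bench. Origin: centre of its underside
- bearing_tub: open cardboard tub, 76 mm across, 65 mm high, at the back of the bench. Origin: centre of its underside
- hammer: hammer, 260 mm long, lying on the bench beyond the -y end of the case. Origin: middle of the tool
- screwdriver: screwdriver, 190 mm long, lying at the back of the bench. Origin: middle of the tool

How it is judged:
On the way, in this order (a step that is already met when the one before it is completed fails the run):
1. the cover of the spindle compartment is pushed open to within 15 mm of its stop (value of joint cover above 0.165 m), for 0.2 s.
2. the tool point stays above the middle of the spindle that has no pulley for 1.5 s (horizontal distance between the grasp point and spindle_bare below 0.02 m and height (world z) of the grasp point between 0.052 and 0.102 m and value of joint cover above 0.165 m), for 1.5 s.
At the end, for the whole second after the job is handed in: Cover open to within 15 mm of its stop; TCP over the middle of the spindle without a pulley, within 20 mm sideways and 29 to 79 mm above its axis (closed fingertips 10 to 60 mm); spindles at rest within 12 mm of their start, other things within 20 mm (all of step 2 and distance of each of spindle_1, spindle_2, spindle_3, spindle_bare from where it was at the start of the episode below 0.012 m and linear speed of each of spindle_1, spindle_2, spindle_3, spindle_bare below 0.02 m/s and distance of each of spare_pulley, bobbin, polish_jar, glue_tin, bearing_tub, hammer, screwdriver from where it was at the start of the episode below 0.02 m); the robot touches nothing.
It fails at once if a spindle is touched by the robot (contact force between any of the fingers, the arm and spindle_1 above 0.4 N or contact force between any of the fingers, the arm and spindle_2 above 0.4 N or contact force between any of the fingers, the arm and spindle_3 above 0.4 N or contact force between any of the fingers, the arm and spindle_bare above 0.4 N).
It fails at once if a spindle is lifted or shifted more than 12 mm (distance of any of spindle_1, spindle_2, spindle_3, spindle_bare from where it was at the start of the episode above 0.012 m).
It fails at once if the cover or case is pinched or pushed harder than 35 N (contact force between any of the fingers, the arm and case above 35 N).
It fails at once if another thing is shifted or lifted more than 20 mm (distance of any of spare_pulley, bobbin, polish_jar, glue_tin, bearing_tub, hammer, screwdriver from where it was at the start of the episode above 0.02 m).
It also fails if it takes over 48 s, if anything falls off the work surface, if the arm or the gripper's body presses on something with over 40 N, if the wrist force passes 120 N, or if a joint passes its speed limit or range.

ROBOT

A 7-joint arm with a two-finger parallel gripper is mounted at the origin on the work surface. World frame = base frame: x ahead of the robot, y to its left, z up, the work surface at z = 0. Lengths are in m, angles in rad, forces in N, time in s.
With the tool pointing down it reaches from about 0.425 to 1.025 m from the base axis. Payload 9.4 kg.
Tool frame: the origin (TCP) lies between the finger pads, 19 mm behind the fingertips; this is the grasp point; z points along the fingers, y is the line along which they close (so a half turn about z gives the same grasp; the last joint's range is limited). The gripper opens to 85 mm and grips with 20 to 120 N. Pads are 22 mm wide; open, the fingers measure 114 mm over their backs; the gripper's body (76 mm by 85 mm) begins 54 mm behind the grasp point. The pads swing forward as they close: fully open they stand 13 mm farther back than shut.
Start: joints at [-1.406, 0.599, -0.003, 1.599, 0.002, 0.943, -0.08], TCP at [0.174, 0.704, 0.25] pointing down, gripper open.
Joint ranges: [-2.57, 2.57], [-0.35, 1.97], [-1.29, 1.29], [0.11, 2.56], [-1.05, 4.19], [0.11, 1.86], [-2.63, 2.63]. Speed limits (rad/s): [2.22, 2.22, 3.01, 3.01, 3.14, 3.14, 3.14].

INTERFACE

Orientations are given as [roll, pitch, yaw] about the fixed x, y, z axes, in that order (R = Rz(yaw) Ry(pitch) Rx(roll)).
In Python, from rig import sensors, cams, bot gives the robot as it stands.
- The arm moves only by the shell command python3 -m inch 'ROWS' [FORCE]. ROWS is a JSON object of lists of equal length, an entry for each row: "dp": the shift along the tool's x, y, z normalised to -1 to 1, where 1 is 30 cm, a list of three; "rot": the turn, a rotation vector about the tool's x, y, z normalised to -1 to 1, where 1 is 30 degrees, a list of three; "hand": the closure, from -1 (fully open) to 1 (shut). A call has 1 to 8 rows; each row shifts and turns the commanded pose from where the row before left it, along the tool's axes as they then stand; what a row does not reach is not made up. A row lasts 1/12 s, in which the tool goes at most 41.7 mm and 7.16 degrees, less where a joint would pass 70% of its speed; a pose out of reach is approached as far as the arm can. A call with a number of a shift or a turn outside -1 to 1 is refused whole. A call with a gripper value outside its range is refused whole. The fingers move at their own pace and stop on an object; FORCE is the grip in N (left out, the last holds). Time passes only in rows, so rows that do not move let the fingers close. It gives the time, the measured TCP pose, the force, the opening and the grip force at its end, in the units of the state.
- sensors.observe(): the state, without advancing time (a new reading comes with each control period).
- cams.snapshot(name): name is "scene" or "top"; returns (picture, depth): 420x560x3 uint8, blue, green, red; 420x560 float32, m along the optical axis (not along the pixel's ray), 0 where there is no reading.
- cams.calibration(name): a dict with "vertical_fov" (degrees; the focal length in pixels is half the picture's height over the tangent of half this angle, whatever the lens; pixels are square), "cx", "cy" (the principal point, pixels), "R" (3x3) and "t" (3): a world point X has camera coordinates R X + t. Camera axes: x right, y down, z forward; pixel columns grow to the right and rows downward; lengths in m; the calibration is good to about 2 mm. A picture is of the moment at which its call begins. calibration takes no time and is no camera call.
- bot.finish_job(): hands the job in; it is judged then, once.
The state is a dict: "clock": time; "joint_positions": joint angles; "qvel": joint speeds; "joint_efforts": joint torques, N m; "ee_pos": TCP position; "ee_rot": TCP orientation; "wrist_force": force on the tool from outside, world axes, zero at the start; "torque": the same for the moment, N m; "gripper_width": opening from 0.0 (shut) to 1.0 (fully open); "grasp_force": force on a finger pad.
Only numpy, scipy, OpenCV 4.12 (cv2) and the standard library are available. Lean on these libraries where they do the work, as an engineer would, in place of code of your own. Each camera call takes 0.05 s, during which the arm holds its last target. There are 200 camera calls.

## Working session

There is one attempt and no reset: what is moved stays moved. The work goes in short steps, Python scripts to look and compute and a shell command to move; the robot and the scene stay as the last step left them, time stands still between calls to the robot, and variables do not carry over. Pictures are saved under pics/ and viewed, at most 10 in all, crops included, and the job is handed in when it is done.

```bash
ls; mkdir -p pics; cat > h.py <<'E'
import numpy as np, cv2
from rig import sensors, cams, bot
def cal(n):
    c=cams.calibration(n); f=210/np.tan(np.radians(c["vertical_fov"])/2)
    return f,c["cx"],c["cy"],np.array(c["R"]),np.array(c["t"])
def plane(n,uv,z):
    f,cx,cy,R,t=cal(n); uv=np.atleast_2d(np.array(uv,float))
    d=np.c_[(uv[:,0]-cx)/f,(uv[:,1]-cy)/f,np.ones(len(uv))]@R; o=-R.T@t
    return o+d*((z-o[2])/d[:,2])[:,None]
def cloud(n,dep):
    f,cx,cy,R,t=cal(n); v,u=np.mgrid[:420,:560]
    P=np.stack([(u-cx)/f*dep,(v-cy)/f*dep,dep],-1)
    return (P-t)@R
E
python3 - <<'E'
from h import *
s=sensors.observe(); print({k:np.round(v,3).tolist() for k,v in s.items()})
for n in("scene","top"):
    p,d=cams.snapshot(n); cv2.imwrite(f"pics/{n}0.png",p); np.save(f"pics/{n}0.npy",d)
    f,cx,cy,R,t=cal(n); print(n,f,cx,cy,(-R.T@t).round(3),R.round(2).tolist())
E
```

```text
pics
{'clock': 0.0, 'joint_positions': [-1.406, 0.6, -0.003, 1.6, 0.002, 0.943, -0.08], 'qvel': [-0.002, 0.002, 0.001, 0.001, -0.0, -0.001, 0.001], 'joint_efforts': [-0.0, -77.648, 1.565, -25.801, 0.012, 0.009, 0.0], 'ee_pos': [0.174, 0.703, 0.249], 'ee_rot': [-3.14, 0.0, 2.9], 'wrist_force': [-1.258, 0.794, -0.121], 'torque': [-0.018, -0.044, 0.014], 'grasp_force': 0.0, 'gripper_width': 1.001}
scene 390.2450698139922 282.5996494420863 216.7132161074652 [1.164 0.02  0.826] [[-0.31, 0.95, 0.01], [0.73, 0.25, -0.64], [-0.61, -0.2, -0.77]]
top 501.709216645214 271.42169534950153 202.05879421375607 [ 0.49  -0.173  1.358] [[0.0, -1.0, -0.0], [-1.0, -0.0, -0.07], [0.07, 0.0, -1.0]]
```

View pics/top0.png

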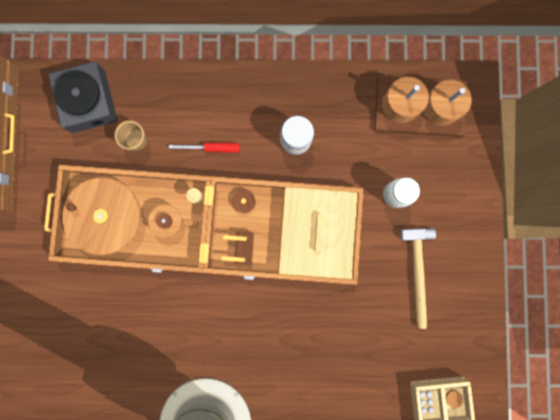

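View pics/scene0.png

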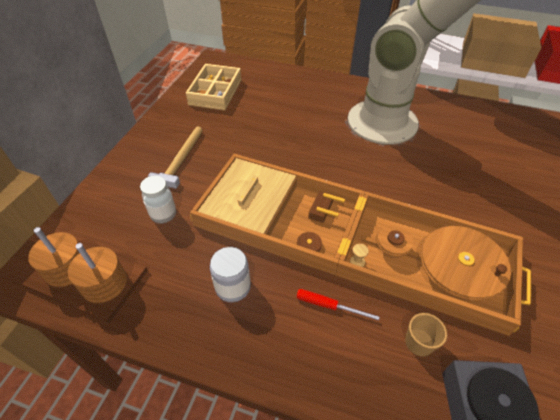

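The top view shows the case running from about (55,214) to (360,235). The cover spans u 280–360, with the batten near (318,232). The bobbin is at (194,195), the hammer at (420,280), the jar at (402,192) and the tin at (297,133). Next I'll measure the case pose and the batten from depth.

```bash
python3 - <<'E'
from h import *
p=cv2.imread("pics/top0.png"); d=np.load("pics/top0.npy"); P=cloud("top",d)
z=P[...,2]; print("table z",np.median(z[300:380,280:380]))
m=((z>.035)&(z<.064)).astype(np.uint8); m[:,:40]=0;m[:150]=0;m[300:]=0;m[:,370:]=0
q=np.argwhere(m)[:,::-1]
n,l,s,c=cv2.connectedComponentsWithStats(m); k=1+np.argmax(s[1:,4]); print(s[k])
pts=P[l==k]; r=cv2.minAreaRect(pts[:,:2].astype(np.float32)); print("case rect",r, cv2.boxPoints(r).round(4).tolist())
b=((z>.061)&(z<.08)); b[:,:285]=0;b[:,355:]=0;b[:195]=0;b[270:]=0
bp=P[b]; print("batten",b.sum(),bp.mean(0),cv2.minAreaRect(bp[:,:2].astype(np.float32)), np.argwhere(b).min(0),np.argwhere(b).max(0))
# pixel colour-based cover
hsv=cv2.cvtColor(p,cv2.COLOR_BGR2HSV); print(hsv[232,300],hsv[232,270],hsv[205,340])
v=cv2.resize(p[150:300,250:390],None,fx=4,fy=4,interpolation=cv2.INTER_CUBIC); cv2.imwrite("pics/c0.png",v)
E
```

```text
table z -0.00011514124899418408
[   49   166   314   119 11348]
case rect ((0.5208953022956848, 0.00452539324760437), (0.8139802813529968, 0.2588605582714081), 85.8980941772461) [[0.3626999855041504, -0.3921999931335449], [0.6208999752998352, -0.4106999933719635], [0.679099977016449, 0.40119999647140503], [0.42089998722076416, 0.4196999967098236]]
batten 221 [ 0.5027202  -0.29272622  0.06944441] ((0.503109335899353, -0.29313531517982483), (0.014476784504950047, 0.09841741621494293), 86.09941101074219) [214 315] [252 322]
[ 25  76 254] [ 13 144 170] [ 24  82 253]
```

View pics/c0.png

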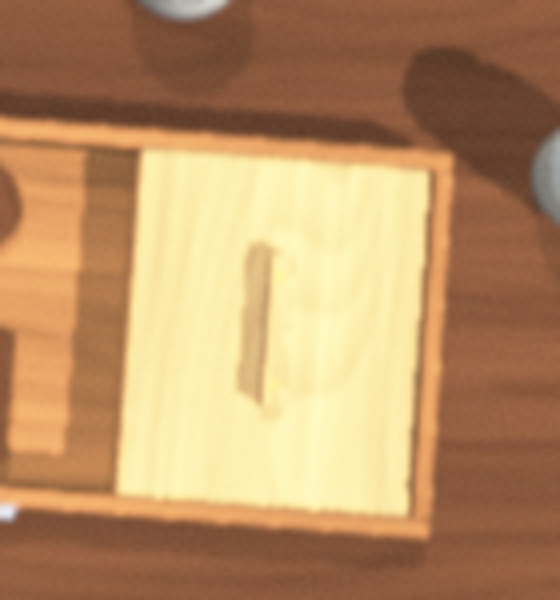

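The crop shows the cover nearly shut, with a thin gap at the right end, and the batten across its middle at full-image (315–322, 214–252). Batten top reads z = 0.069, measuring 98 x 14 mm, which matches the given sizes. The case yaw is -4.1° with the hinge origin near (0.521, 0.002). I'll align the tool with the case, close the hand and head over.

```bash
python3 -m inch '{"dp":[[0,0,0],[0,0,0],[-0.103,-0.061,0],[-0.103,-0.061,0],[-0.103,-0.061,0],[-0.103,-0.061,0],[-0.103,-0.061,0],[-0.103,-0.061,0]],"rot":[[0,0,-0.165],[0,0,-0.165],[0,0,0],[0,0,0],[0,0,0],[0,0,0],[0,0,0],[0,0,0]],"hand":[1,1,1,1,1,1,1,1]}' 20
python3 -m inch '{"dp":[[-0.103,-0.061,0],[-0.103,-0.061,0],[-0.103,-0.061,0],[-0.103,-0.061,0],[0,0,0],[0,0,0]],"rot":[[0,0,0],[0,0,0],[0,0,0],[0,0,0],[0,0,0],[0,0,0]],"hand":[1,1,1,1,1,1]}'
```

```text
clock: 0.77
ee_pos: [0.3522, 0.5802, 0.2496]
ee_rot: [-3.141, -0.0, 3.073]
wrist_force: [0.7, 0.1, -0.2]
gripper_width: 0.002
grasp_force: 0.0
clock: 1.27
ee_pos: [0.4718, 0.4975, 0.2495]
ee_rot: [-3.14, 0.001, 3.068]
wrist_force: [-0.7, -0.4, -1.3]
gripper_width: -0.001
grasp_force: 0.0
```

Tracking is good, so I'll go across in 23 rows of (-0.013, -0.12).

```bash
R0='x'
python3 -m inch '{"dp":[[-0.013,-0.12,0],[-0.013,-0.12,0],[-0.013,-0.12,0],[-0.013,-0.12,0],[-0.013,-0.12,0],[-0.013,-0.12,0],[-0.013,-0.12,0],[-0.013,-0.12,0]],"rot":[[0,0,0],[0,0,0],[0,0,0],[0,0,0],[0,0,0],[0,0,0],[0,0,0],[0,0,0]],"hand":[1,1,1,1,1,1,1,1]}'
python3 -m inch '{"dp":[[-0.013,-0.12,0],[-0.013,-0.12,0],[-0.013,-0.12,0],[-0.013,-0.12,0],[-0.013,-0.12,0],[-0.013,-0.12,0],[-0.013,-0.12,0],[-0.013,-0.12,0]],"rot":[[0,0,0],[0,0,0],[0,0,0],[0,0,0],[0,0,0],[0,0,0],[0,0,0],[0,0,0]],"hand":[1,1,1,1,1,1,1,1]}'
python3 -m inch '{"dp":[[-0.013,-0.12,0],[-0.013,-0.12,0],[-0.013,-0.12,0],[-0.013,-0.12,0],[-0.013,-0.12,0],[-0.013,-0.12,0],[-0.013,-0.12,0],[0,0,0]],"rot":[[0,0,0],[0,0,0],[0,0,0],[0,0,0],[0,0,0],[0,0,0],[0,0,0],[0,0,0]],"hand":[1,1,1,1,1,1,1,1]}'
python3 -m inch '{"dp":[[0,0,0],[0,0,0]],"rot":[[0,0,0],[0,0,0]],"hand":[1,1]}'
```

```text
clock: 1.93
ee_pos: [0.4795, 0.2102, 0.25]
ee_rot: [3.141, -0.0, 3.075]
wrist_force: [0.6, 0.2, -0.1]
gripper_width: 0.0
grasp_force: 0.0
clock: 2.6
ee_pos: [0.4916, -0.0792, 0.25]
ee_rot: [3.141, 0.0, 3.075]
wrist_force: [1.2, -0.1, -0.3]
gripper_width: 0.0
grasp_force: 0.0
clock: 3.27
ee_pos: [0.5011, -0.3387, 0.2499]
ee_rot: [-3.138, 0.001, 3.067]
wrist_force: [-0.2, -0.9, -0.3]
gripper_width: 0.001
grasp_force: 0.0
clock: 3.43
ee_pos: [0.5021, -0.3306, 0.2496]
ee_rot: [3.14, -0.0, 3.074]
wrist_force: [0.2, 0.1, -0.4]
gripper_width: -0.003
grasp_force: 0.0
```

```bash
python3 -m inch '{"dp":[[0,-0.012,0.08],[0,0,0.08],[0,0,0.08],[0,0,0.08],[0,0,0.08],[0,0,0.08],[0,0,0.06],[0,0,0.035]],"rot":[[0,0,0],[0,0,0],[0,0,0],[0,0,0],[0,0,0],[0,0,0],[0,0,0],[0,0,0]],"hand":[1,1,1,1,1,1,1,1]}'
python3 -m inch '{"dp":[[0,0,0],[0,0,0],[0,0,0]],"rot":[[0,0,0],[0,0,0],[0,0,0]],"hand":[1,1,1]}'
python3 - <<'E'
from h import *
p,d=cams.snapshot("scene"); cv2.imwrite("pics/s1.png",cv2.resize(p[140:260,170:330],None,fx=4,fy=4,interpolation=cv2.INTER_CUBIC))
E
```

```text
clock: 4.1
ee_pos: [0.5015, -0.3328, 0.0756]
ee_rot: [3.139, -0.002, 3.076]
wrist_force: [-0.6, -0.5, 0.0]
gripper_width: -0.0
grasp_force: 0.0
clock: 4.35
ee_pos: [0.5022, -0.3354, 0.0786]
ee_rot: [-3.141, 0.001, 3.073]
wrist_force: [-0.3, -1.0, -0.6]
gripper_width: -0.0
grasp_force: 0.0
```

View pics/s1.png

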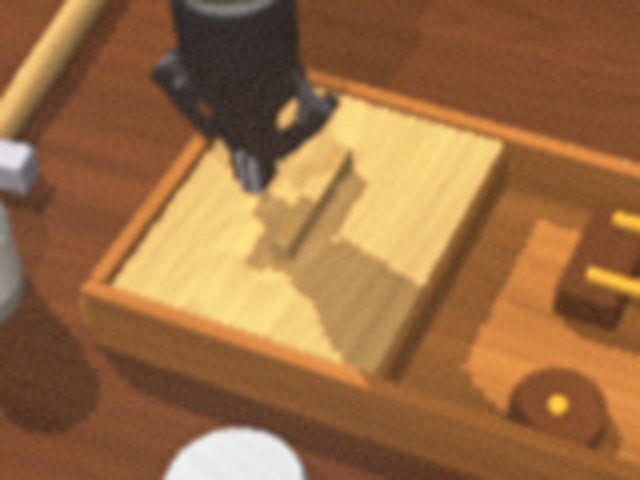

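The fingertips at crop (250,180) are on the -y side of the batten, clear of the cover. I'll push along +tool y at about 0.1 m/s.

```bash
python3 -m inch '{"dp":[[0,0.015,0.008],[0,0.015,0],[0,0.02,0],[0,0.02,0],[0,0.02,0],[0,0.027,0],[0,0.027,0],[0,0.027,0]],"rot":[[0,0,0],[0,0,0],[0,0,0],[0,0,0],[0,0,0],[0,0,0],[0,0,0],[0,0,0]],"hand":[1,1,1,1,1,1,1,1]}'
python3 -m inch '{"dp":[[0,0.027,0],[0,0.027,0],[0,0.027,0],[0,0.027,0],[0,0.027,0],[0,0.027,0],[0,0.027,0],[0,0.027,0]],"rot":[[0,0,0],[0,0,0],[0,0,0],[0,0,0],[0,0,0],[0,0,0],[0,0,0],[0,0,0]],"hand":[1,1,1,1,1,1,1,1]}'
python3 -m inch '{"dp":[[0,0.027,0],[0,0.027,0],[0,0.027,0],[0,0.027,0],[0,0.027,0],[0,0.02,0],[0,0.01,0],[0,0,0]],"rot":[[0,0,0],[0,0,0],[0,0,0],[0,0,0],[0,0,0],[0,0,0],[0,0,0],[0,0,0]],"hand":[1,1,1,1,1,1,1,1]}'
python3 - <<'E'
from h import *
p,d=cams.snapshot("top"); cv2.imwrite("pics/t2.png",cv2.resize(p[150:300,190:370],None,fx=4,fy=4,interpolation=cv2.INTER_CUBIC))
E
```

```text
clock: 5.07
ee_pos: [0.5052, -0.284, 0.0753]
ee_rot: [-3.141, 0.001, 3.073]
wrist_force: [-0.2, -1.9, 1.4]
gripper_width: -0.0
grasp_force: 1.2
clock: 5.73
ee_pos: [0.5097, -0.2191, 0.0751]
ee_rot: [-3.142, 0.0, 3.073]
wrist_force: [0.9, -2.0, 2.2]
gripper_width: 0.001
grasp_force: 1.2
clock: 6.4
ee_pos: [0.5125, -0.1693, 0.075]
ee_rot: [3.141, -0.001, 3.074]
wrist_force: [0.2, 0.6, 0.2]
gripper_width: 0.001
grasp_force: 0.0
```

View pics/t2.png

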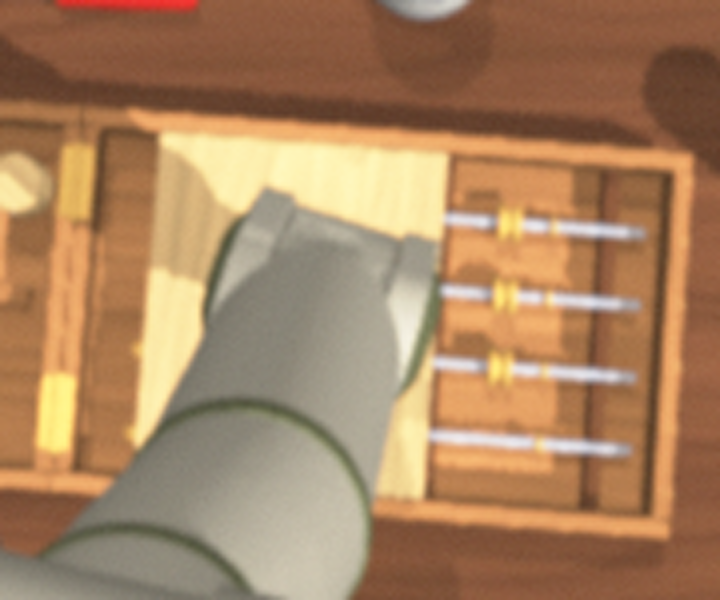

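The cover is about 30 mm short of its stop. The four spindles are visible at crop rows ~228, 298, 370 and 443. The lowest one, at crop (430–630, 443), has a collar but no pulley, so the bare spindle lies at case x = -72. I'll finish the push slowly.

```bash
python3 -m inch '{"dp":[[0,0.012,0],[0,0.016,0],[0,0.016,0],[0,0.016,0],[0,0.012,0],[0,0.008,0],[0,0.006,0]],"rot":[[0,0,0],[0,0,0],[0,0,0],[0,0,0],[0,0,0],[0,0,0],[0,0,0]],"hand":[1,1,1,1,1,1,1]}'
python3 -m inch '{"dp":[[0,0.006,0],[0,0.006,0]],"rot":[[0,0,0],[0,0,0]],"hand":[1,1]}'
python3 - <<'E'
from h import *
p,d=cams.snapshot("top"); P=cloud("top",d); cv2.imwrite("pics/t3.png",p); np.save("pics/t3.npy",d)
v=cv2.resize(p[150:300,190:370],None,fx=4,fy=4,interpolation=cv2.INTER_CUBIC); cv2.imwrite("pics/t3c.png",v)
E
```

```text
clock: 7.03
ee_pos: [0.5144, -0.1443, 0.075]
ee_rot: [3.142, -0.001, 3.073]
wrist_force: [-1.1, -1.9, -1.3]
gripper_width: -0.001
grasp_force: 1.0
clock: 7.2
ee_pos: [0.5148, -0.1412, 0.0751]
ee_rot: [-3.142, -0.0, 3.073]
wrist_force: [-1.3, -1.9, -0.8]
gripper_width: 0.004
grasp_force: 1.0
```

View pics/t3c.png

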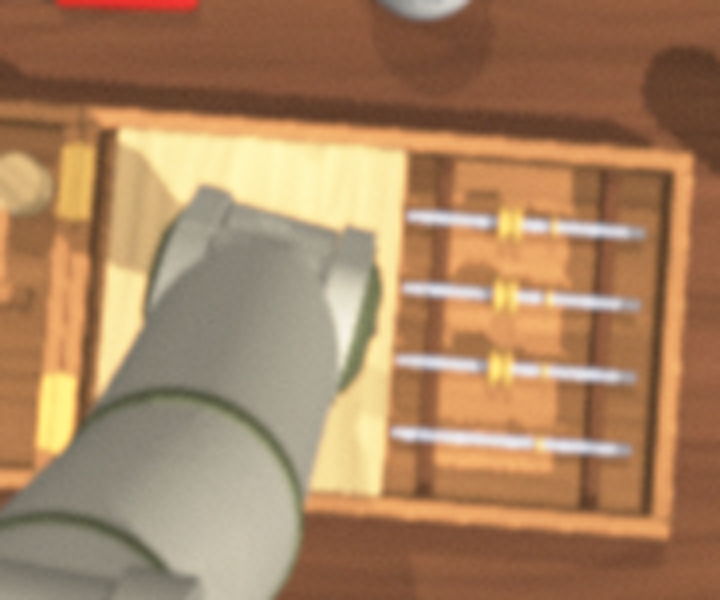

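The cover is now nearly at its stop, and the bare spindle runs from crop (392,434) to (630,450). I'll creep on until the force rises.

```bash
python3 -m inch '{"dp":[[0,0.006,0],[0,0.006,0],[0,0.004,0]],"rot":[[0,0,0],[0,0,0],[0,0,0]],"hand":[1,1,1]}'
python3 -m inch '{"dp":[[0,0.003,0],[0,0.003,0]],"rot":[[0,0,0],[0,0,0]],"hand":[1,1]}'
python3 - <<'E'
from h import *
p=cv2.imread("pics/t3.png"); d=np.load("pics/t3.npy"); P=cloud("top",d)
e=plane("top",[[190+392/4,150+434/4],[190+630/4,150+450/4]],.023); print("bare ends",e,"len",np.linalg.norm(e[1]-e[0]),"mid",e.mean(0))
e2=plane("top",[[190+410/4,150+216/4],[190+643/4,150+233/4]],.023); m2=e2.mean(0); print("x72 mid",m2, np.linalg.norm(e2[1]-e2[0]),"sep",np.linalg.norm(m2-e.mean(0)))
O=np.array([.5207,.002]);X=np.array([.9974,-.0715]);Y=np.array([.0715,.9974])
print("expected",O-.072*X-.297*Y)
# cover +-y edge
for v in (200,250):
    row=P[v,280:310]; print(v,row[:,2].round(3).tolist())
E
```

```text
clock: 7.5
ee_pos: [0.515, -0.1391, 0.0752]
ee_rot: [-3.139, 0.001, 3.07]
wrist_force: [-2.8, -15.5, -2.1]
gripper_width: 0.001
grasp_force: 7.6
clock: 7.67
ee_pos: [0.515, -0.1389, 0.0752]
ee_rot: [-3.137, 0.001, 3.068]
wrist_force: [-3.0, -19.8, -3.0]
gripper_width: 0.001
grasp_force: 10.0
bare ends [[ 0.43561123 -0.21566218  0.023     ]
 [ 0.42581799 -0.37303316  0.023     ]] len 0.1576754068072472 mid [ 0.43071461 -0.29434767  0.023     ]
x72 mid [ 0.57489678 -0.30496023  0.023     ] 0.15560544393878928 sep 0.14457221012612376
expected [ 0.4276517 -0.2890798]
200 [0.048, 0.051, 0.053, 0.051, 0.049, 0.048, 0.047, 0.055, 0.047, 0.046, 0.046, -0.0, 0.003, 0.007, 0.005, 0.001, 0.007, 0.006, 0.008, 0.023, 0.031, 0.029, 0.032, 0.011, 0.004, 0.003, 0.004, 0.004, 0.002, 0.002]
250 [0.051, 0.049, 0.048, 0.05, 0.051, 0.053, 0.051, 0.012, 0.012, 0.007, 0.0, 0.007, 0.009, 0.002, 0.007, 0.009, 0.028, 0.029, 0.029, 0.028, 0.007, 0.008, 0.0, 0.005, 0.007, 0.006, 0.006, 0.009, 0.0, 0.008]
```

The force rise to 20 N shows the cover is at its stop. The bare spindle's middle is (0.431, -0.294); its length (158 mm) and its 144.6 mm distance from the spindle at x = +72 both check. I'll back off, rise and go above it.

```bash
python3 -m inch '{"dp":[[0,-0.03,0],[0,-0.04,0],[0,0,-0.07],[0,0,-0.08],[0,0,-0.05],[0,0,0],[0,0,0]],"rot":[[0,0,0],[0,0,0],[0,0,0],[0,0,0],[0,0,0],[0,0,0],[0,0,0]],"hand":[1,1,1,1,1,1,1]}'
python3 -m inch '{"dp":[[0.041,-0.078,0],[0.041,-0.078,0],[0.041,-0.078,0],[0.041,-0.078,0],[0.041,-0.078,0],[0.041,-0.078,0],[0,0,0],[0,0,0]],"rot":[[0,0,0],[0,0,0],[0,0,0],[0,0,0],[0,0,0],[0,0,0],[0,0,0],[0,0,0]],"hand":[1,1,1,1,1,1,1,1]}'
```

```text
clock: 8.25
ee_pos: [0.5147, -0.1557, 0.1359]
ee_rot: [3.141, 0.003, 3.073]
wrist_force: [-0.2, -0.8, -0.1]
gripper_width: 0.001
grasp_force: 0.0
clock: 8.92
ee_pos: [0.4294, -0.2917, 0.1342]
ee_rot: [3.141, -0.001, 3.069]
wrist_force: [0.0, -0.2, 0.2]
gripper_width: 0.003
grasp_force: 0.0
```

```bash
python3 -m inch '{"dp":[[-0.004,-0.006,0.04],[0,0,0.05],[0,0,0.05],[0,0,0.04],[0,0,0.02],[0,0,0],[0,0,0],[0,0,0]],"rot":[[0,0,0],[0,0,0],[0,0,0],[0,0,0],[0,0,0],[0,0,0],[0,0,0],[0,0,0]],"hand":[1,1,1,1,1,1,1,1]}'
python3 - <<'E'
from h import *
p,d=cams.snapshot("top"); q,_=cams.snapshot("scene")
a=cv2.resize(p[150:300,190:370],(480,400)); b=cv2.resize(q[130:260,180:340],(320*400//260//1,400)) 
cv2.imwrite("pics/f.png",cv2.resize(np.hstack([cv2.resize(p[150:300,190:370],(400,400)),cv2.resize(q[140:270,180:310],(400,400))]),None,fx=1,fy=1))
print(sensors.observe()["ee_pos"])
E
```

```text
clock: 9.58
ee_pos: [0.4321, -0.2922, 0.0754]
ee_rot: [-3.142, 0.0, 3.073]
wrist_force: [-0.2, 0.5, -0.5]
gripper_width: 0.001
grasp_force: 0.0
[ 0.43209887 -0.29248142  0.07575346]
```

View pics/f.png

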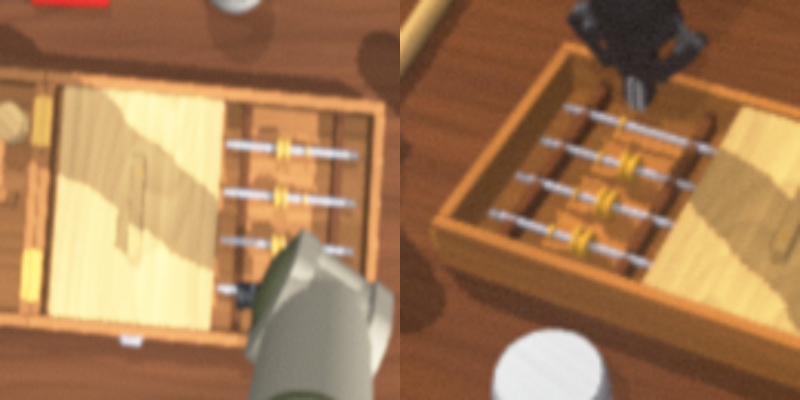

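The cover is fully open (left half). In the scene view (right half) the fingertips at (637,100) hover over the middle of the pulley-less spindle, with the other three undisturbed. I'll hold for two seconds and hand in.

```bash
for i in 1 2 3 4; do python3 -m inch '{"dp":[[0,0,0],[0,0,0],[0,0,0],[0,0,0],[0,0,0],[0,0,0],[0,0,0],[0,0,0]],"rot":[[0,0,0],[0,0,0],[0,0,0],[0,0,0],[0,0,0],[0,0,0],[0,0,0],[0,0,0]],"hand":[1,1,1,1,1,1,1,1]}' | head -2; done
python3 -c "
from rig import bot; print(bot.finish_job())"
```

```text
clock: 10.35
ee_pos: [0.4316, -0.2925, 0.0751]
clock: 11.02
ee_pos: [0.4316, -0.2924, 0.0751]
clock: 11.68
ee_pos: [0.4317, -0.2924, 0.0751]
clock: 12.35
ee_pos: [0.4317, -0.2925, 0.0751]
the job is handed in; nothing more can be done
None
```

The cover is pushed open to its stop, the closed fingertips held for over two seconds about 3 cm above the middle of the pulley-less spindle (case x = -72 mm) and are still pointing there, and the job is handed in; no verdict was shown.

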